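# Set the straightedge against two stop pins

### The job

The straightedge lies scale side down beside the layout plate. Turn it over, lay it flat on the plate with its scale up and its long straight edge towards the two pins, slide that edge up until it bears firmly on both pins at once, and leave it there touching both. Leave the cups and the timer where they are.

Things in the scene. Friction and masses are not known exactly. Their poses are not given: they have to be found in the camera images.
- tongue (a point): centre of the straightedge's grip tongue, half-way through its thickness. x along the blade, y from the tongue towards the straight front edge (edge at +54 mm, rear of the blade +30, free end of the tongue -31), z out of the scale face. At the start z is down (scale on the worktop), the tongue points roughly to world +y and the blade lies roughly along world x
- edge (a point): middle of the straight front edge face of the straightedge's blade, half-way through the 20 mm thickness; axes as for tongue
- straightedge: loose plain aluminium T-shaped straightedge, 20 mm thick all over, about 0.3 kg: blade 200 mm long and 24 mm deep, whose middle rear side carries a grip tongue 30 mm wide, 61 mm long, square to the blade (85 mm deep in all). Scale face: black graduations along the front edge; back: plain with two dark round plugs in the blade. Stands steadily on its front edge, tongue up. Origin and axes as tongue
- plate: dark steel layout plate fixed to the worktop, 250 x 170 mm and 12 mm thick, origin at the centre of its underside (z = 0), x along the 250 mm side, y towards the side with the two pins, z up
- pin_near: steel pin fixed upright in the plate, 12 mm diameter, 24 mm tall; origin at its foot on the plate's top face, 70 mm towards -x and 55 mm towards +y of the plate's centre
- pin_far: the same pin, 70 mm towards +x and 55 mm towards +y of the plate's centre; the line of the pins is parallel to the plate's x axis
- cup_a: loose white specimen cup with screw cap, 44 mm diameter, 53 mm tall, origin under its centre: leave alone
- cup_b: another loose specimen cup of the same size: leave alone
- countdown_timer: loose white countdown timer lying flat, 66 x 64 x 18 mm, origin under its centre: leave alone

How it is judged:
On the way:
1. the straightedge, scale up and flat on the plate, bears on both pins at once with at least 0.5 N each (contact force between straightedge and pin_near above 0.5 N and contact force between straightedge and pin_far above 0.5 N and angle between tongue's own z axis and vertical below 0.1 rad and z of edge in the frame of plate below 0.027 m), for 0.2 s.
At the end, for the whole second after the job is handed in: The straightedge lies at rest, released, flat on the plate (within 3 degrees) with its scale up, its front edge within 1.5 mm of touching each of the two pins, both pins lying within the length of that edge (angle between tongue's own z axis and vertical below 0.05 rad and z of edge in the frame of plate between 0.019 and 0.025 m and y of pin_near in the frame of edge between 0 and 0.0075 m and y of pin_far in the frame of edge between 0 and 0.0075 m and x of pin_near in the frame of edge between -0.1 and 0.1 m and x of pin_far in the frame of edge between -0.1 and 0.1 m and linear speed of straightedge below 0.01 m/s).
It fails at once if a cup or the timer is shifted by more than 20 mm (distance of any of cup_a, cup_b, countdown_timer from where it was at the start of the episode above 0.02 m).
It also fails if it takes over 64 s, if anything falls off the work surface, if the arm or the gripper's body presses on something with over 40 N, if the wrist force passes 120 N, or if a joint passes its speed limit or range.

### The arm

A 7-joint arm with a two-finger parallel gripper is mounted at the origin on a cart in front of the work surface, level with it; the furniture and walls round the work are solid. World frame = base frame: x ahead of the robot, y to its left, z up, the work surface at z = 0. Lengths are in m, angles in rad, forces in N, time in s.
With the tool pointing down it reaches from about 0.425 to 0.875 m from the base axis. Payload 4.7 kg.
Tool frame: the origin (TCP) lies where the fingers leave the gripper's body, on its centre line; the fingertips stand 70 mm ahead of it and the grasp point (between the pads) lies 51 mm ahead of it; z points along the fingers, y is the line along which they close (so a half turn about z gives the same grasp; the last joint's range is limited). The gripper opens to 87 mm and grips with 3 to 60 N. Pads are 19 mm wide; open, the fingers measure 117 mm over their backs; the gripper's body (75 mm by 190 mm) begins 51 mm behind the grasp point.
Start: joints at [1.225, 0.321, -0.07, 1.45, 0.023, 1.371, -0.057], TCP at [0.229, -0.608, 0.292] pointing down, gripper open.
Joint ranges: [-2.86, 2.86], [-0.3, 2.09], [-1.38, 1.24], [0.06, 2.45], [-1.56, 4.7], [0.09, 2.05], [-2.69, 2.69]. Speed limits (rad/s): [2.57, 2.57, 3.14, 3.14, 3.14, 3.14, 3.14].

### API

Orientations are given as a rotation vector (axis times angle).
In Python, from bench import ctrl gives the robot as it stands.
- The arm moves only by the tool drive_tool, never from a script. Its argument "motion" is a list of rows, each a list of 3 entries, a list of its own where there are three numbers: the shift along the tool's x, y, z in cm, then the turn, a rotation vector about the tool's x, y, z in degrees, then the opening, from -1 (shut) to 1 (fully open). In form: [[[x, y, z], [ax, ay, az], claw], ...]. A call has 1 to 12 rows; each row shifts and turns the commanded pose from where the row before left it, along the tool's axes as they then stand; what a row does not reach is not made up. A row lasts 1/8 s, in which the tool goes at most 62.5 mm and 10.7 degrees, less where a joint would pass 70% of its speed; a pose out of reach is approached as far as the arm can. A call with a gripper value outside its range is refused whole. The fingers move at their own pace and stop on an object; "force" is the grip in N (left out, the last holds). Time passes only in rows, so rows that do not move let the fingers close. It gives the time, the measured TCP pose, the force, the opening and the grip force at its end, in the units of the state.
- ctrl.get_state(): the state, without advancing time (a new reading comes with each control period).
- ctrl.get_image(name): name is "side" or "top" or "wrist"; returns the picture (420x560x3 uint8, red, green, blue); there is no depth.
- ctrl.calibration(name): a dict with "K" (3x3 intrinsics, pixels), "origin" and "attitude" of the camera in the world; the wrist camera has in their place "tool_from_camera" (4x4, takes a point from camera to tool coordinates, whose origin is the TCP and whose axes are the flange's). Camera axes: x right, y up, looking along -z (the intrinsics and any distortion apply to the point x, -y, -z); pixel columns grow to the right and rows downward; lengths in m; the calibration is good to about 2 mm. A picture is of the moment at which its call begins: read the wrist's pose just before it. calibration takes no time and is no camera call.
- ctrl.close_job(): hands the job in; it is judged then, once.
The state is a dict: "time": time; "joint_positions": joint angles; "qd": joint speeds; "joint_torque": joint torques, N m; "position": TCP position; "tool_rot": TCP orientation; "ft_force": force on the tool from outside, world axes, zero at the start; "torque": the same for the moment, N m; "grip_width": opening from 0.0 (shut) to 1.0 (fully open); "grip_force": force on a finger pad.
Only numpy, scipy, OpenCV 4.12 (cv2) and the standard library are available. Lean on these libraries where they do the work, as an engineer would, in place of code of your own. Each camera call takes 0.05 s, during which the arm holds its last target. There are 200 camera calls.

## Working session

There is one attempt and no reset: what is moved stays moved. The work goes in short steps, Python scripts to look and compute and a tool call to move; the robot and the scene stay as the last step left them, time stands still between calls to the robot, and variables do not carry over. Pictures are saved under pics/ and viewed, at most 10 in all, crops included, and the job is handed in when it is done.

Besides the shell and the picture viewer there is one more tool, called in YAML: its name, and indented under it one key for each argument. drive_tool: Moves the arm, as the interface text tells. Its arguments: {"type":"object","properties":{"motion":{"type":"array","items":{"type":"array"}},"force":{"type":"number"}},"required":["motion"]}

```bash
mkdir -p pics
python3 - <<'E'
from bench import ctrl
import cv2,numpy as np
s=ctrl.get_state();print(s)
for n in("top","side"):
    im=ctrl.get_image(n);cv2.imwrite(f"pics/{n}0.png",im[:,:,::-1]);print(n,ctrl.calibration(n))
print(ctrl.calibration("wrist"))
E
```

```text
{'time': 0.0, 'joint_positions': array([ 1.22507102,  0.32181334, -0.0700707 ,  1.4516447 ,  0.02259461,
        1.37077333, -0.05691679]), 'qd': array([-1.43099657e-03, -6.76823548e-04, -9.42949533e-06,  2.26741626e-03,
        1.15661322e-03,  1.13644857e-03, -6.44821220e-04]), 'joint_torque': array([ 4.55195513e-04, -4.91289890e+01, -4.03510798e-01, -3.12526703e+01,
       -6.38734270e-02,  4.39544418e-02,  1.82615640e-04]), 'position': array([ 0.22868393, -0.60801354,  0.29118275]), 'tool_rot': array([-3.08911184e+00, -5.61843427e-01,  6.66192288e-04]), 'ft_force': array([ 0.5347447 , -1.00829497,  0.25932576]), 'torque': array([-0.02278543, -0.03458101, -0.047051  ]), 'grip_force': 0.0, 'grip_width': 0.9972860175338218}
top {'K': array([[423.31976693,   0.        , 278.46469245],
       [  0.        , 423.31976693, 203.10176203],
       [  0.        ,   0.        ,   1.        ]]), 'origin': array([ 0.41703688, -0.12661149,  1.16385461]), 'attitude': array([ 0.12860632, -0.13224642, -1.55026537])}
side {'K': array([[444.46925807,   0.        , 270.4929995 ],
       [  0.        , 444.46925807, 198.93733117],
       [  0.        ,   0.        ,   1.        ]]), 'origin': array([0.2505032 , 0.75828533, 0.53326226]), 'attitude': array([ 0.23970592, -1.48031026, -2.39177655])}
{'K': array([[369.16268144,   0.        , 279.42059824],
       [  0.        , 369.16268144, 205.70253377],
       [  0.        ,   0.        ,   1.        ]]), 'tool_from_camera': array([[ 3.14355777e-04,  9.59121384e-01,  2.82994828e-01,
         7.74650385e-02],
       [ 9.99999909e-01, -2.19492491e-04, -3.66917685e-04,
         7.92408683e-04],
       [-2.89803358e-04,  2.82994918e-01, -9.59121365e-01,
        -9.15917166e-02],
       [ 0.00000000e+00,  0.00000000e+00,  0.00000000e+00,
         1.00000000e+00]])}
```

View pics/top0.png

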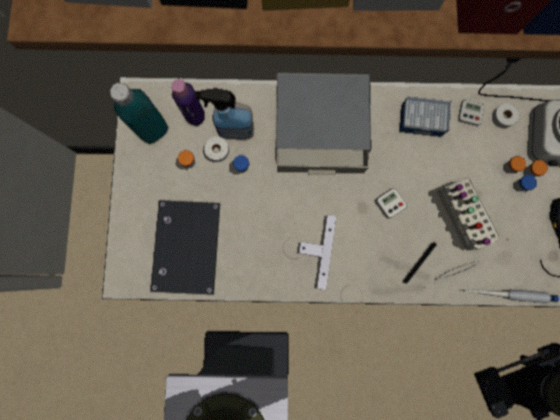

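View pics/side0.png

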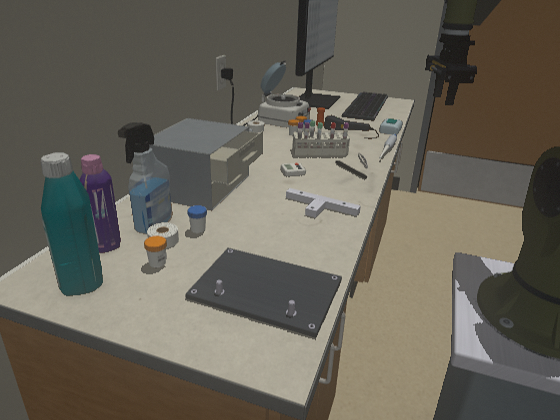

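Top view: plate around (186,247) with pins at (167,220) and (163,271) (image left is +y, up is +x). The straightedge's blade runs from (331,217) to (321,288), with its tongue end at (302,248). The cups are at (186,158) and (241,163), the timer at (391,203). I'll magnify to get accurate corners.

```bash
cat > h.py <<'E'
from bench import ctrl
import numpy as np
from scipy.spatial.transform import Rotation as R
def ray(cal,uv,z,T=None):
    """pixel -> world point on plane z"""
    d=np.linalg.inv(cal["K"])@[uv[0],uv[1],1.]; d=np.array([d[0],-d[1],-d[2]])
    if T is None: o=np.array(cal["origin"]); M=R.from_rotvec(cal["attitude"]).as_matrix()
    else: o=T[:3,3]; M=T[:3,:3]
    d=M@d
    return o+d*(z-o[2])/d[2]
def wristT(s,cal):
    T=np.eye(4);T[:3,:3]=R.from_rotvec(s["tool_rot"]).as_matrix();T[:3,3]=s["position"]
    return T@np.array(cal["tool_from_camera"])
def pose():
    s=ctrl.get_state();M=R.from_rotvec(s["tool_rot"]).as_matrix()
    return s,M,s["position"]
E
python3 - <<'E'
from h import *
import cv2
c=ctrl.calibration("top")
for n,p,z in [("tl",(158,201),.012),("tr",(219,203),.012),("bl",(152,292),.012),("br",(214,294),.012),("pinfar",(167,220),.036),("pinnear",(163,271),.036),("bladeT",(331,217),.02),("bladeB",(321,288),.02),("tongue",(302,248),.02),("cupO",(186,158),.05),("cupB",(241,163),.05)]:
    print(n,ray(c,p,z).round(3))
im=cv2.imread("pics/top0.png")
a=cv2.resize(im[205:300,285:345],None,fx=6,fy=6,interpolation=2)
b=cv2.resize(im[190:300,145:225],None,fx=5,fy=5,interpolation=2)
o=np.zeros((600,790,3),np.uint8);o[:570,:360]=a;o[:550,370:770]=b
cv2.imwrite("pics/crop0.png",o)
E
```

```text
tl [0.611 0.205 0.012]
tr [0.608 0.036 0.012]
bl [0.365 0.205 0.012]
br [0.362 0.04  0.012]
pinfar [0.556 0.17  0.036]
pinnear [0.421 0.173 0.036]
bladeT [ 0.573 -0.272  0.02 ]
bladeB [ 0.383 -0.244  0.02 ]
tongue [ 0.488 -0.193  0.02 ]
cupO [0.724 0.125 0.05 ]
cupB [ 0.713 -0.024  0.05 ]
```

View pics/crop0.png

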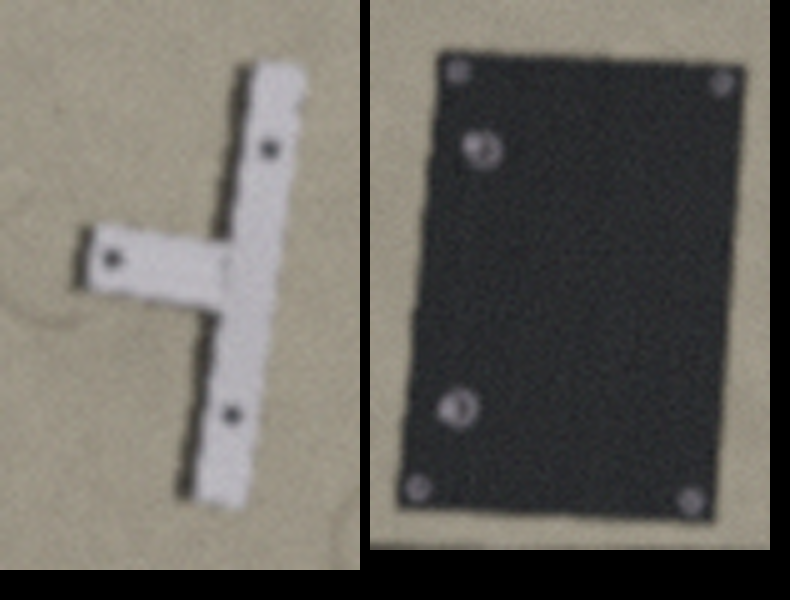

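Crop: tongue end mid at full-image (300.3,248), blade end mids (331.3,215.3) and (321.7,289.2). Plate corners: (159,200.6), (220,203), (151,291.6), (213.6,294).

Run:
```python
from h import *
c=ctrl.calibration("top")
A=ray(c,(331.3,215.3),.02);B=ray(c,(321.7,289.2),.02);t=ray(c,(300.3,248),.02)
print("blade",A.round(4),B.round(4),np.linalg.norm(A-B),"yaw",np.degrees(np.arctan2(*(A-B)[1::-1])))
u=(A-B)/np.linalg.norm(A-B);n=np.array([-u[1],u[0],0]);m=(A+B)/2
print("tongue end",t.round(4),"along,perp",(t-m)@u,(t-m)@n,"tongue centre",(m+n*.042).round(4))
P=[ray(c,p,.012) for p in[(159,200.6),(220,203),(151,291.6),(213.6,294)]]
tl,tr,bl,br=P;C=sum(P)/4
print("plate",C,np.linalg.norm(tl-bl),np.linalg.norm(tr-br),np.linalg.norm(tl-tr),[np.degrees(np.arctan2(*(v)[1::-1])) for v in(tl-bl,tr-br)], np.degrees(np.arctan2(*(tl-tr)[1::-1]))-90)
s,M,p=pose();print(M.round(3))
```

```text
blade [ 0.578  -0.2724  0.02  ] [ 0.3798 -0.246   0.02  ] 0.19986654280721142 yaw -7.5661311701269005
tongue end [ 0.4877 -0.1885  0.02  ] along,perp -0.0005997292166115623 0.07126772150602154 tongue centre [ 0.4844 -0.2176  0.02  ]
plate [0.48712125 0.12103531 0.012     ] 0.24614102496529144 0.24588290170790628 0.16849539364609367 [np.float64(-1.344987966158252), np.float64(-1.724507749887551)] -1.3134710650644905
[[ 0.936  0.352 -0.001]
 [ 0.352 -0.936  0.002]
 [-0.    -0.002 -1.   ]]
```

drive_tool:
  motion:
    - [[3.8, -2.7, 0], [0, 0, 0], 1]
    - [[3.8, -2.7, 0], [0, 0, 0], 1]
    - [[3.8, -2.7, 0], [0, 0, 0], 1]
    - [[3.8, -2.7, 0], [0, 0, 0], 1]
    - [[3.8, -2.7, 0], [0, 0, 0], 1]
    - [[3.8, -2.7, 0], [0, 0, 0], 1]
    - [[3.8, -2.7, 0], [0, 0, 0], 1]
    - [[3.8, -2.7, 0], [0, 0, 0], 1]
    - [[3.8, -2.7, 0], [0, 0, 0], 1]
    - [[3.8, -2.7, 0], [0, 0, 0], 1]
    - [[0, 0, 0], [0, 0, 0], 1]
  force: 40

```text
time: 1.48
position: [0.4914, -0.2172, 0.2921]
tool_rot: [-3.087, -0.574, -0.001]
ft_force: [0.9, -0.0, 0.3]
grip_width: 1.0
grip_force: 0.0
```

drive_tool:
  motion:
    - [[0, 0, 0], [0, 0, -8.8], 1]
    - [[0, 0, 0], [0, 0, -8.8], 1]
    - [[0, 0, 0], [0, 0, -8.8], 1]
    - [[0, 0, 0], [0, 0, -8.8], 1]
    - [[0, 0, 0], [0, 0, -8.8], 1]
    - [[0, 0, 0], [0, 0, -8.8], 1]
    - [[0, 0, 0], [0, 0, -9], 1]
    - [[0, 0, 0], [0, 0, 0], 1]
    - [[0, 0, 0], [0, 0, 0], 1]

```text
time: 2.6
position: [0.4891, -0.2224, 0.292]
tool_rot: [-2.367, -2.065, 0.001]
ft_force: [0.2, -0.5, -0.0]
grip_width: 1.002
grip_force: 0.0
```

```bash
cat >> h.py <<'E'
def yawof(v): return float(np.degrees(np.arctan2(v[1],v[0])))
def rep():
    s,M,p=pose();g=p+.051*M[:,2]
    print("t",round(s["time"],2),"tcp",p.round(4),"grasp",g.round(4),"yaw y-axis",round(yawof(M[:,1]),2),"zaxis",M[:,2].round(3),"yz",M[2,1].round(3),"F",s["ft_force"].round(1),"w",round(s["grip_width"]*87,1),"q",s["joint_positions"].round(2))
    return s,M,p,g
E
python3 - <<'E'
from h import *
import cv2
s,M,p,g=rep();im=ctrl.get_image("wrist");cv2.imwrite("pics/w1.png",im[:,:,::-1])
E
```

```text
t 2.6 tcp [ 0.4891 -0.2224  0.292 ] grasp [ 0.489  -0.2224  0.241 ] yaw y-axis -7.78 zaxis [-0. -0. -1.] yz -0.0 F [ 0.2 -0.5 -0. ] w 87.2 q [ 0.81  0.11 -0.46  1.72  0.05  1.33  0.2 ]
```

View pics/w1.png

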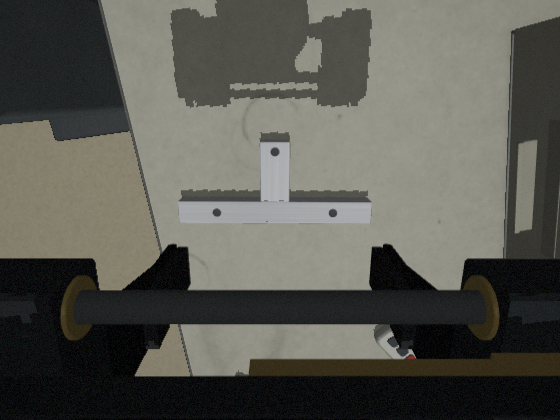

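Wrist view: the blade runs from (179,211) to (371,211), with its rear edge at row 201. The tongue's end is at (275,141).

Run:
```python
from h import *
s,M,p,g=rep();c=ctrl.calibration("wrist");T=wristT(s,c)
f=lambda u,v:ray(c,(u,v),.02,T)
l,r,te,rt,fr=f(179.5,201),f(371,201),f(275,141),f(275,201),f(275,222)
print(l,r,np.linalg.norm(l-r),yawof(l-r),yawof(r-l));print(te,rt,fr,np.linalg.norm(te-rt),np.linalg.norm(rt-fr))
tc=(te+rt)/2;print("tc",tc,"tool shift cm",(M.T@(tc-g)*100).round(2))
```

```text
t 2.65 tcp [ 0.4892 -0.2223  0.2921] grasp [ 0.4891 -0.2223  0.2411] yaw y-axis -7.74 zaxis [-0. -0. -1.] yz -0.0 F [ 0.7 -0.2 -1.1] w 87.1 q [ 0.81  0.11 -0.46  1.72  0.05  1.33  0.2 ]
[ 0.38443254 -0.23381023  0.02      ] [ 0.57862332 -0.26007146  0.02      ] 0.1959584372228106 172.29837695941353 -7.701623040586465
[ 0.48968902 -0.18662712  0.02      ] [ 0.48130708 -0.24691098  0.02      ] [ 0.47818115 -0.26939304  0.02      ] 0.06086378794097854 0.022698340621762663
tc [ 0.48549805 -0.21676905  0.02      ] tool shift cm [ 0.5  -0.43 22.11]
```

drive_tool:
  motion:
    - [[0.3, -0.2, 4], [0, -8.3, 0], 1]
    - [[0.3, -0.2, 4], [0, -8.3, 0], 1]
    - [[0, 0, 4], [0, -8.4, 0], 1]
    - [[0, 0, 0], [0, 0, 0], 1]
    - [[0, 0, 0], [0, 0, 0], 1]

```text
time: 3.28
position: [0.4848, -0.233, 0.1754]
tool_rot: [2.121, 1.854, -0.467]
ft_force: [1.3, 0.6, 0.1]
grip_width: 1.005
grip_force: 0.0
```

Run:
```python
from h import *
s,M,p,g=rep();t=np.array([.4855,-.217,.024]);print((M.T@(t-g)*100).round(2))
```

```text
t 3.27 tcp [ 0.4848 -0.233   0.1754] grasp [ 0.482  -0.2543  0.1291] yaw y-axis -7.67 zaxis [-0.055 -0.418 -0.907] yz 0.002 F [1.3 0.6 0.1] w 87.5 q [ 0.62  0.19 -0.5   1.94  0.59  1.11 -0.29]
[ 7.82 -0.17  7.96]
```

drive_tool:
  motion:
    - [[4, -0.1, 0], [0, 0, 0], 1]
    - [[3.8, -0.1, 0], [0, 0, 0], 1]
    - [[0, 0, 3], [0, 0, 0], 1]
    - [[0, 0, 3], [0, 0, 0], 1]
    - [[0, 0, 1], [0, 0, 0], 1]
    - [[0, 0, 0.95], [0, 0, 0], 1]
    - [[0, 0, 0], [0, 0, 0], 1]
    - [[0, 0, 0], [0, 0, 0], 1]

```text
time: 4.28
position: [0.4877, -0.1953, 0.0698]
tool_rot: [2.118, 1.855, -0.468]
ft_force: [0.2, 0.4, -0.1]
grip_width: 0.998
grip_force: 0.0
```

Run:
```python
from h import *
s,M,p,g=rep();t=np.array([.4855,-.217,.024]);print((M.T@(t-g)*100).round(2))
```

```text
t 4.28 tcp [ 0.4877 -0.1953  0.0698] grasp [ 0.4849 -0.2166  0.0235] yaw y-axis -7.57 zaxis [-0.054 -0.419 -0.906] yz 0.002 F [ 0.2  0.4 -0.1] w 86.8 q [ 0.53  0.34 -0.5   2.02  0.74  0.99 -0.54]
[-0.04  0.07 -0.03]
```

drive_tool:
  motion:
    - [[0, 0, 0], [0, 0, 0], -1]
    - [[0, 0, 0], [0, 0, 0], -1]
    - [[0, 0, 0], [0, 0, 0], -1]
    - [[0, 0, 0], [0, 0, 0], -1]
    - [[0, 0, 0], [0, 0, 0], -1]
    - [[0, 0, 0], [0, 0, 0], -1]
    - [[0, 0, 0], [0, 0, 0], -1]
    - [[0, 0, 0], [0, 0, 0], -1]
  force: 40

```text
time: 5.28
position: [0.487, -0.1955, 0.0689]
tool_rot: [2.119, 1.855, -0.47]
ft_force: [1.1, -0.2, -0.5]
grip_width: 0.34
grip_force: 40.0
```

drive_tool:
  motion:
    - [[-1.3, 0, -2.7], [0, 0, 0], -1]
    - [[-1.7, 0, -3.6], [0, 0, 0], -1]
    - [[-1.7, 0, -3.6], [0, 0, 0], -1]
    - [[-1.7, 0, -3.6], [0, 0, 0], -1]
    - [[0, 0, 0], [0, 9, 0], -1]
    - [[0, 0, 0], [0, 9, 0], -1]
    - [[0, 0, 0], [0, 9, 0], -1]
    - [[0, 0, 0], [0, 9, 0], -1]
    - [[0, 0, 0], [0, 9, 0], -1]
    - [[0, 0, 0], [0, 0, 0], -1]

```text
time: 6.52
position: [0.4852, -0.1994, 0.2165]
tool_rot: [-2.177, -1.895, -0.38]
ft_force: [-0.1, 0.3, -2.6]
grip_width: 0.342
grip_force: 40.0
```

drive_tool:
  motion:
    - [[0, 0, 0], [0, 9, 0], -1]
    - [[0, 0, 0], [0, 9, 0], -1]
    - [[0, 0, 0], [0, 9, 0], -1]
    - [[0, 0, 0], [0, 9, 0], -1]
    - [[0, 0, 0], [0, 9, 0], -1]
    - [[0, 0, 0], [0, 0, 0], -1]
    - [[0, 0, 0], [0, 0, 0], -1]

```text
time: 7.4
position: [0.4873, -0.1952, 0.2187]
tool_rot: [-1.641, -1.441, -1.041]
ft_force: [-1.0, -0.1, -2.2]
grip_width: 0.342
grip_force: 40.0
```

Run:
```python
from h import *
import cv2
s,M,p,g=rep();print(M.round(3));im=ctrl.get_image("side");cv2.imwrite("pics/s2.png",im[:,:,::-1])
```

```text
t 7.4 tcp [ 0.4873 -0.1952  0.2187] grasp [ 0.4932 -0.1495  0.197 ] yaw y-axis -7.44 zaxis [ 0.117  0.897 -0.426] yz 0.0 F [-1.  -0.1 -2.2] w 29.7 q [ 1.12  0.58 -0.47  1.67 -0.67  1.63  0.71]
[[ 0.055  0.992  0.117]
 [ 0.423 -0.129  0.897]
 [ 0.904  0.    -0.426]]
```

View pics/s2.png

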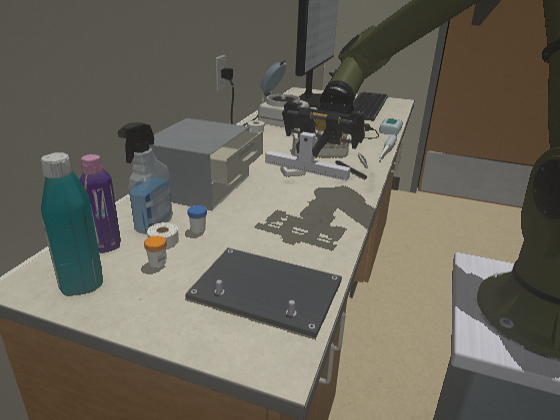

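The straightedge is held tongue up, blade horizontal at about (308,165), well clear of everything; the arm comes in from above.

drive_tool:
  motion:
    - [[0, 0, 0], [5.5, 0, -2.6], -1]
    - [[1.8, 0, 3.9], [0, 0, 0], -1]
    - [[1.8, 0, 3.9], [0, 0, 0], -1]
    - [[1.8, 0, 3.9], [0, 0, 0], -1]
    - [[1.8, 0, 3.9], [0, 0, 0], -1]
    - [[0, 0, 0], [0, 0, 0], -1]
    - [[0, 0, 0], [0, 0, 0], -1]

```text
time: 8.32
position: [0.4915, -0.0245, 0.2183]
tool_rot: [-1.548, -1.512, -0.984]
ft_force: [0.3, -0.1, -2.8]
grip_width: 0.34
grip_force: 40.0
```

Run:
```python
from h import *
s,M,p,g=rep();t=np.array([.4866,.083,.076]);print((M.T@(t-g)*100).round(2), "up",M[2].round(3))
```

```text
t 8.32 tcp [ 0.4915 -0.0245  0.2183] grasp [0.4927 0.0216 0.1965] yaw y-axis -1.43 zaxis [ 0.024  0.904 -0.426] yz 0.002 F [ 0.3 -0.1 -2.8] w 29.5 q [ 1.    0.47 -0.59  1.87 -0.76  1.46  0.7 ]
[-8.29 -0.79 10.67] up [ 0.905  0.002 -0.426]
```

drive_tool:
  motion:
    - [[-2.8, -0.3, 3.6], [0, 0, 0], -1]
    - [[-2.8, -0.3, 3.6], [0, 0, 0], -1]
    - [[-2.7, -0.2, 3.5], [0, 0, 0], -1]
    - [[0, 0, 0], [0, 0, 0], -1]
    - [[0, 0, 0], [0, 0, 0], -1]
    - [[-0.5, 0, 0.2], [0, 0, 0], -1]
    - [[0, 0, 0], [0, 0, 0], -1]

```text
time: 9.2
position: [0.4856, 0.036, 0.092]
tool_rot: [-1.548, -1.508, -0.986]
ft_force: [-0.7, -0.5, -2.4]
grip_width: 0.337
grip_force: 40.0
```

Run:
```python
from h import *
import cv2
s,M,p,g=rep();im=ctrl.get_image("side");cv2.imwrite("pics/s3.png",cv2.resize(im[130:350,150:400,::-1],None,fx=2.7,fy=2.7))
```

```text
t 9.2 tcp [0.4856 0.036  0.092 ] grasp [0.4869 0.0821 0.0704] yaw y-axis -1.58 zaxis [ 0.026  0.905 -0.424] yz 0.002 F [-0.7 -0.5 -2.4] w 29.3 q [ 0.92  0.65 -0.59  1.98 -0.76  1.2   0.84]
```

View pics/s3.png

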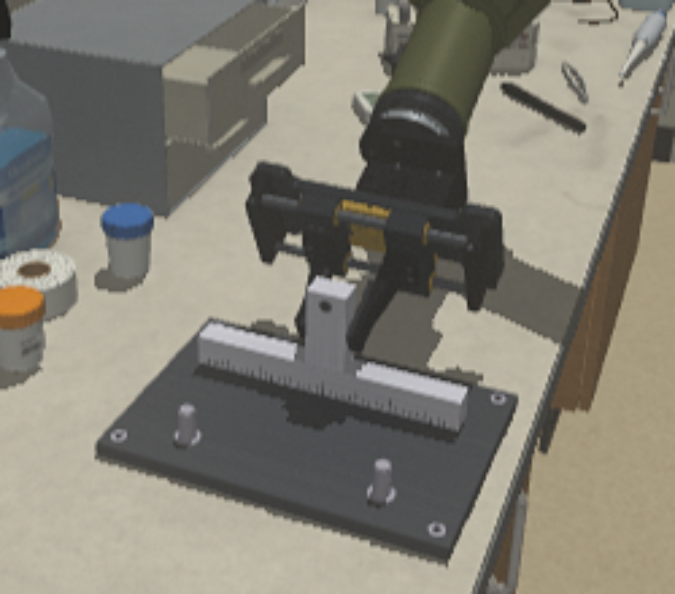

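The piece hovers over the plate with its scale facing the pins, standing parallel to them. I'll lower it to contact.

drive_tool:
  motion:
    - [[-0.18, 0, 0.08], [0, 0, 0], -1]
    - [[-0.09, 0, 0.04], [0, 0, 0], -1]
    - [[0, 0, 0], [0, 0, 0], -1]

```text
time: 9.62
position: [0.4849, 0.0371, 0.0887]
tool_rot: [-1.546, -1.507, -0.985]
ft_force: [-0.0, -1.0, -3.0]
grip_width: 0.335
grip_force: 40.0
```

drive_tool:
  motion:
    - [[-0.09, 0, 0.04], [0, 0, 0], -1]
    - [[0, 0, 0], [0, 0, 0], -1]

```text
time: 9.88
position: [0.485, 0.0371, 0.0878]
tool_rot: [-1.546, -1.507, -0.986]
ft_force: [-0.0, 1.3, -2.8]
grip_width: 0.338
grip_force: 40.0
```

drive_tool:
  motion:
    - [[-0.09, 0, 0.04], [0, 0, 0], -1]
    - [[0, 0, 0], [0, 0, 0], -1]

```text
time: 10.12
position: [0.485, 0.0371, 0.0875]
tool_rot: [-1.545, -1.506, -0.986]
ft_force: [-2.1, -1.8, 3.3]
grip_width: 0.34
grip_force: 40.0
```

drive_tool:
  motion:
    - [[-0.04, 0, 0.02], [0, 0, 0], -1]
    - [[0, 0, 0], [0, 0, 0], 0]
    - [[0, 0, 0], [0, 0, 0], 0]
    - [[0, 0, 0], [0, 0, 0], 0.3]
    - [[0, 0, 0], [0, 0, 0], 0.6]
    - [[0, 0, 0], [0, 0, 0], 0.6]
    - [[0, 0, -1], [0, 0, 0], 0.6]
    - [[0, 0, -3], [0, 0, 0], 0.6]
    - [[0, 0, -4], [0, 0, 0], 1]
    - [[0, 0, -4], [0, 0, 0], 1]
    - [[0, 0, 0], [0, 0, 0], 1]

```text
time: 11.5
position: [0.4832, -0.076, 0.1378]
tool_rot: [-1.554, -1.507, -0.989]
ft_force: [0.3, 1.4, -0.7]
grip_width: 0.982
grip_force: 0.0
```

drive_tool:
  motion:
    - [[3, 0, -1.4], [0, 0, 0], 1]
    - [[4, 0, -1.9], [0, 0, 0], 1]
    - [[0, 0, 0], [0, -10, 0], 1]
    - [[0, 0, 0], [0, -10, 0], 1]
    - [[0, 0, 0], [0, -10, 0], 1]
    - [[0, 0, 0], [0, -10, 0], 1]
    - [[0, 0, 0], [0, -10, 0], 1]
    - [[0, 0, 0], [0, -10, 0], 1]
    - [[0, 0, 0], [0, -4.8, 0], 1]
    - [[0, 0, 0], [0, 0, 0], 1]
    - [[0, 0, 0], [0, 0, 0], 1]

```text
time: 12.88
position: [0.4816, -0.0723, 0.214]
tool_rot: [-2.248, -2.189, -0.005]
ft_force: [0.3, -0.6, 0.2]
grip_width: 0.999
grip_force: 0.0
```

Run:
```python
from h import *
import cv2
s,M,p,g=rep();im=ctrl.get_image("wrist");im2=ctrl.get_image("side")
o=np.zeros((420,790,3),np.uint8);o[:,:560]=im;o[:220,560:]=im2[130:350,170:400]
cv2.imwrite("pics/w4.png",o[:,:,::-1])
```

```text
t 12.88 tcp [ 0.4816 -0.0723  0.214 ] grasp [ 0.4815 -0.0721  0.163 ] yaw y-axis -1.54 zaxis [-0.     0.005 -1.   ] yz -0.001 F [ 0.3 -0.6  0.2] w 86.9 q [ 0.69  0.06 -0.61  1.93  0.03  1.16  0.04]
```

View pics/w4.png

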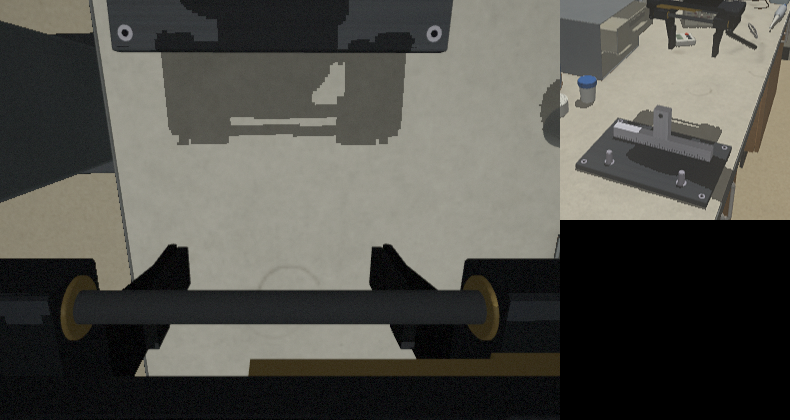

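The straightedge stands on its edge on the plate. Now I move over the tongue and grasp it from above.

drive_tool:
  motion:
    - [[4.2, 0.1, 0], [0, 0, 0], 1]
    - [[4.2, 0.1, 0], [0, 0, 0], 1]
    - [[4.2, 0, 0], [0, 0, 0], 1]
    - [[4.2, 0, 0], [0, 0, 0], 1]
    - [[0, 0, 0], [0, 0, 0], 1]
    - [[0, 0, 0], [0, 0, 0], 1]

```text
time: 13.72
position: [0.4886, 0.0945, 0.2147]
tool_rot: [-2.25, -2.188, -0.003]
ft_force: [0.4, -0.3, 0.2]
grip_width: 0.994
grip_force: 0.0
```

Run:
```python
from h import *
s,M,p,g=rep();t=np.array([.4868,.097,.085]);print((M.T@(t-g)*100).round(2))
```

```text
t 13.72 tcp [0.4886 0.0945 0.2147] grasp [0.4886 0.0947 0.1637] yaw y-axis -1.6 zaxis [-0.     0.003 -1.   ] yz -0.0 F [ 0.4 -0.3  0.2] w 86.5 q [ 0.49  0.1  -0.76  1.9   0.07  1.17 -0.33]
[ 0.2  -0.18  7.87]
```

drive_tool:
  motion:
    - [[0.2, -0.2, 3], [0, 0, 0], 1]
    - [[0, 0, 3], [0, 0, 0], 1]
    - [[0, 0, 1.9], [0, 0, 0], 1]
    - [[0, 0, 0], [0, 0, 0], 1]
    - [[0, 0, 0], [0, 0, 0], -1]
    - [[0, 0, 0], [0, 0, 0], -1]
    - [[0, 0, 0], [0, 0, 0], -1]
    - [[0, 0, 0], [0, 0, 0], -1]
    - [[0, 0, 0], [0, 0, 0], -1]
    - [[0, 0, 0], [0, 0, 0], -1]
    - [[0, 0, 0], [0, 0, 0], -1]
    - [[0, 0, 0], [0, 0, 0], -1]

```text
time: 15.22
position: [0.4865, 0.0982, 0.1361]
tool_rot: [-2.249, -2.191, -0.004]
ft_force: [-0.3, 0.3, 0.8]
grip_width: 0.345
grip_force: 40.0
```

drive_tool:
  motion:
    - [[0, 0, -2], [0, 0, 0], -1]
    - [[0, 0, -4], [0, 0, 0], -1]
    - [[0, 0, -4], [0, 0, 0], -1]
    - [[0, 0, 0], [0, 9, 0], -1]
    - [[0, 0, 0], [0, 9, 0], -1]
    - [[0, 0, 0], [0, 9, 0], -1]
    - [[0, 0, 0], [0, 9, 0], -1]
    - [[0, 0, 0], [0, 9, 0], -1]
    - [[0, 0, 0], [0, 9, 0], -1]
    - [[0, 0, 0], [0, 9, 0], -1]
    - [[0, 0, 0], [0, 0, 0], -1]
    - [[0, 0, 0], [0, 0, 0], -1]

```text
time: 16.73
position: [0.4865, 0.0982, 0.2362]
tool_rot: [-1.57, -1.531, -0.963]
ft_force: [0.1, -0.0, -1.8]
grip_width: 0.345
grip_force: 40.0
```

Run:
```python
from h import *
import cv2
s,M,p,g=rep();print(M.round(3));im=ctrl.get_image("side");cv2.imwrite("pics/s5.png",im[:,:,::-1])
```

```text
t 16.73 tcp [0.4865 0.0982 0.2362] grasp [0.4877 0.1437 0.213 ] yaw y-axis -1.45 zaxis [ 0.023  0.891 -0.454] yz 0.001 F [ 0.1 -0.  -1.8] w 30.0 q [ 0.86  0.32 -0.64  2.   -0.91  1.33  0.64]
[[ 0.011  1.     0.023]
 [ 0.453 -0.025  0.891]
 [ 0.891  0.001 -0.454]]
```

View pics/s5.png

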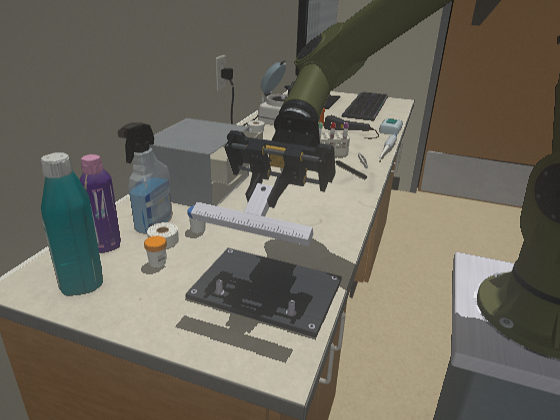

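Held at 27° from horizontal with the scale up, front edge toward the pins. I'll tilt it a bit more and lower it onto the plate short of the pins.

drive_tool:
  motion:
    - [[0, 0, -4], [0, 6, 0], -1]
    - [[0, 0, -4], [0, 6, 0], -1]
    - [[0, 0, 0], [0, 0, 0], -1]
    - [[0, 0, 0], [0, 0, 0], -1]

```text
time: 17.27
position: [0.4847, 0.0257, 0.2689]
tool_rot: [-1.419, -1.386, -1.092]
ft_force: [-0.4, 0.2, -2.8]
grip_width: 0.343
grip_force: 40.0
```

Run:
```python
from h import *
s,M,p,g=rep();t=np.array([.487,.073,.047]);print((M.T@(t-g)*100).round(2),"up",M[2].round(3))
```

```text
t 17.27 tcp [0.4847 0.0257 0.2689] grasp [0.4859 0.075  0.2557] yaw y-axis -1.41 zaxis [ 0.024  0.966 -0.258] yz 0.002 F [-0.4  0.2 -2.8] w 29.8 q [ 0.97  0.42 -0.6   1.93 -0.94  1.55  0.71]
[-20.21   0.07   5.2 ] up [ 0.966  0.002 -0.258]
```

drive_tool:
  motion:
    - [[-4, 0, 1], [0, 0, 0], -1]
    - [[-4, 0, 1], [0, 0, 0], -1]
    - [[-4, 0, 1], [0, 0, 0], -1]
    - [[-4, 0, 1], [0, 0, 0], -1]
    - [[-3, 0.1, 0.8], [0, 0, 0], -1]
    - [[-1, 0, 0.3], [0, 0, 0], -1]
    - [[0, 0, 0], [0, 0, 0], -1]
    - [[-0.2, 0, 0.1], [0, 0, 0], -1]
    - [[0, 0, 0], [0, 0, 0], -1]

```text
time: 18.4
position: [0.486, 0.0233, 0.0606]
tool_rot: [-1.419, -1.384, -1.094]
ft_force: [-0.1, -0.4, -1.9]
grip_width: 0.34
grip_force: 40.0
```

Run:
```python
from h import *
import cv2
rep();im=ctrl.get_image("side");cv2.imwrite("pics/s6.png",cv2.resize(im[130:350,150:400,::-1],None,fx=2.7,fy=2.7))
```

```text
t 18.4 tcp [0.486  0.0233 0.0606] grasp [0.4873 0.0726 0.0475] yaw y-axis -1.49 zaxis [ 0.026  0.966 -0.256] yz 0.002 F [-0.1 -0.4 -1.9] w 29.6 q [ 0.89  0.82 -0.5   1.92 -0.82  1.31  0.97]
```

View pics/s6.png

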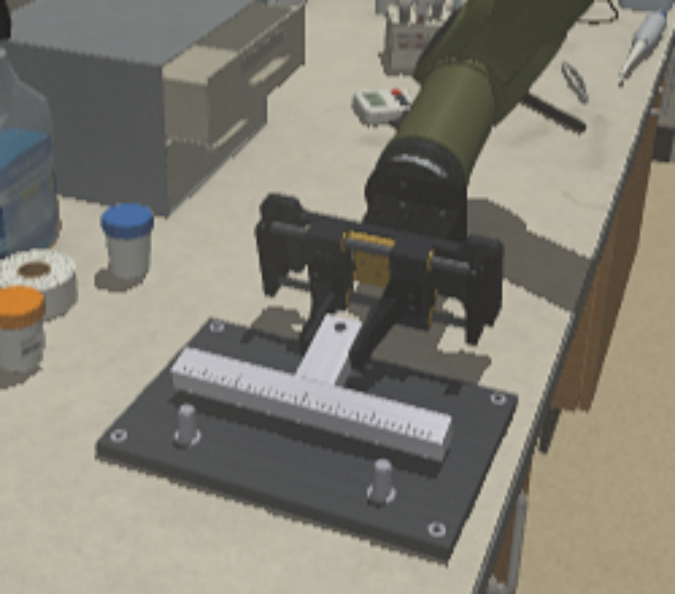

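The scale is up, with the front edge just behind the pins and slightly above the plate. I'll lower in small steps.

drive_tool:
  motion:
    - [[-0.3, 0, 0.08], [0, 0, 0], -1]
    - [[-0.1, 0, 0.03], [0, 0, 0], -1]
    - [[0, 0, 0], [0, 0, 0], -1]

```text
time: 18.82
position: [0.4858, 0.0234, 0.0559]
tool_rot: [-1.418, -1.382, -1.094]
ft_force: [-0.0, -1.2, 0.1]
grip_width: 0.34
grip_force: 40.0
```

drive_tool:
  motion:
    - [[-0.1, 0, 0.03], [0, 0, 0], -1]
    - [[0, 0, 0], [0, 0, 0], -1]

```text
time: 19.08
position: [0.4858, 0.0234, 0.0554]
tool_rot: [-1.417, -1.381, -1.094]
ft_force: [-0.4, -3.8, 5.2]
grip_width: 0.341
grip_force: 40.0
```

drive_tool:
  motion:
    - [[-0.1, 0, 0.03], [0, 0, 0], -1]
    - [[0, 0, 0], [0, 0, 0], -1]

```text
time: 19.32
position: [0.4859, 0.0235, 0.055]
tool_rot: [-1.416, -1.381, -1.095]
ft_force: [-0.8, -5.3, 7.4]
grip_width: 0.341
grip_force: 40.0
```

drive_tool:
  motion:
    - [[0, 0, 0], [0, 0, 0], 0]
    - [[0, 0, 0], [0, 0, 0], 0]
    - [[0, 0, 0], [0, 0, 0], 0.3]
    - [[0, 0, 0], [0, 0, 0], 0.5]
    - [[0, 0, 0], [0, 0, 0], 0.5]
    - [[0, 0, -2], [0, 0, 0], 0.5]
    - [[1, 0, -4], [0, 0, 0], 0.5]
    - [[2, 0, -4], [0, 0, 0], 0.5]
    - [[4, 0, -2], [0, 0, 0], 0]
    - [[4, 0, -1], [0, 0, 0], -1]
    - [[4, 0, -1], [0, 0, 0], -1]
    - [[0, 0, 0], [0, 0, 0], -1]

```text
time: 20.82
position: [0.4838, -0.075, 0.2372]
tool_rot: [-1.421, -1.388, -1.095]
ft_force: [0.1, 1.1, -0.2]
grip_width: 0.384
grip_force: 0.0
```

drive_tool:
  motion:
    - [[0, 0, 0], [0, -9, 0], -1]
    - [[0, 0, 0], [0, -9, 0], -1]
    - [[0, 0, 0], [0, -9, 0], -1]
    - [[0, 0, 0], [0, -9, 0], -1]
    - [[0, 0, 0], [0, -9, 0], -1]
    - [[0, 0, 0], [0, -9, 0], -1]
    - [[0, 0, 0], [0, -9, 0], -1]
    - [[0, 0, 0], [0, -9, 0], -1]
    - [[0, 0, 0], [0, -3.2, 0], -1]
    - [[0, 0, 0], [0, 0, 0], -1]
    - [[0, 0, 0], [0, 0, 0], -1]

```text
time: 22.2
position: [0.4827, -0.0745, 0.2339]
tool_rot: [-2.252, -2.19, -0.0]
ft_force: [-0.0, -1.0, -0.2]
grip_width: 0.006
grip_force: 0.0
```

Run:
```python
from h import *
import cv2
rep();im=ctrl.get_image("top");cv2.imwrite("pics/t7.png",cv2.resize(im[190:310,140:300,::-1],None,fx=5,fy=5,interpolation=2))
```

```text
t 22.2 tcp [ 0.4827 -0.0745  0.2339] grasp [ 0.4827 -0.0745  0.1829] yaw y-axis -1.6 zaxis [-0.     0.001 -1.   ] yz -0.001 F [-0.  -1.  -0.2] w 0.5 q [ 0.65  0.04 -0.56  1.9   0.02  1.21  0.05]
```

View pics/t7.png

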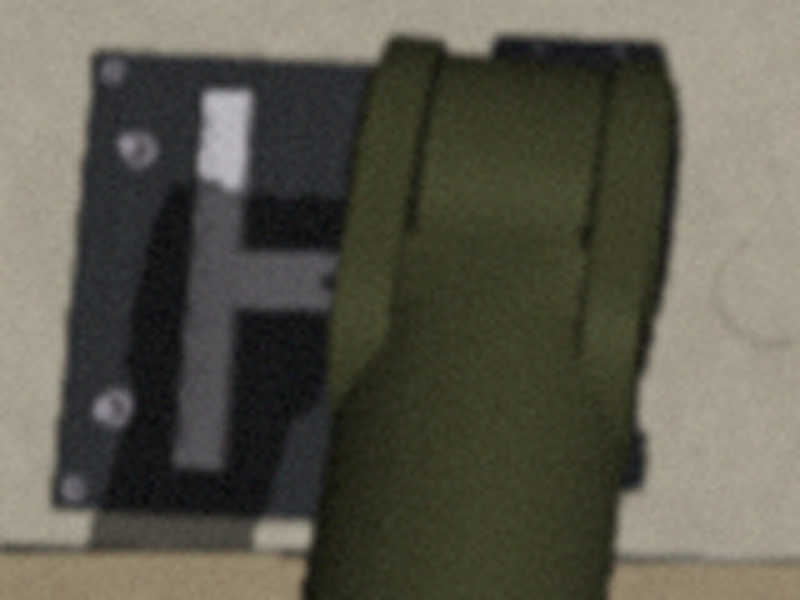

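The piece lies flat on the plate: front edge from crop (203,92) to (172,468), tongue axis at row ≈281 (col 300), pins at (130,148) and (105,405).

Run:
```python
from h import *
c=ctrl.calibration("top");f=lambda u,v,z:ray(c,(140+u/5,190+v/5),z)
a,b=f(203,90,.032),f(172,468,.032);print(a,b,np.linalg.norm(a-b),yawof(a-b))
u=(a-b)/np.linalg.norm(a-b);n=np.array([-u[1],u[0],0]);m=(a+b)/2
ta,tb=f(290,249,.032),f(290,309,.032);print("mid",m,"tongue along",[(x-m)@u for x in(ta,tb)])
e=m-.085*n;print("tongue end",e)
# pins: plate-derived and image
for q in [(130,147),(105,404)]: P=f(*q,.036);print("pin",P,"gap",(P-m)@n-.006)
s,M,p,g=rep();t=e-np.array([0,.02,0]);t[2]=.043;print((M.T@(t-(p+.07*M[:,2]))*100).round(2))
```

```text
[0.58932861 0.13665242 0.032     ] [0.38837192 0.14194927 0.032     ] 0.2010264928332783 -1.5098628045977593
mid [0.48885026 0.13930085 0.032     ] tongue along [np.float64(0.016797189162798286), np.float64(-0.015009251699626178)]
tongue end [0.4866106  0.05433036 0.032     ]
pin [0.55714394 0.17314647 0.036     ] gap 0.02963334219259471
pin [0.42093353 0.17806832 0.036     ] gap 0.030964473899424805
t 22.25 tcp [ 0.4827 -0.0747  0.2339] grasp [ 0.4827 -0.0746  0.1829] yaw y-axis -1.63 zaxis [-0.     0.001 -1.   ] yz -0.0 F [-0.   0.1  0.1] w 0.2 q [ 0.65  0.04 -0.56  1.9   0.02  1.21  0.05]
[10.89  0.09 12.1 ]
```

drive_tool:
  motion:
    - [[3.7, 0.1, 0], [0, 0, 0], -1]
    - [[3.7, 0, 0], [0, 0, 0], -1]
    - [[3.5, 0, 0], [0, 0, 0], -1]
    - [[0, 0, 4], [0, 0, 0], -1]
    - [[0, 0, 4], [0, 0, 0], -1]
    - [[0, 0, 4], [0, 0, 0], -1]
    - [[0, 0, 2.5], [0, 0, 0], -1]
    - [[0, 0, 0], [0, 0, 0], -1]
    - [[0, 0, 0], [0, 0, 0], -1]

```text
time: 23.38
position: [0.4877, 0.035, 0.0901]
tool_rot: [2.251, 2.19, 0.002]
ft_force: [1.4, 0.3, 0.4]
grip_width: 0.006
grip_force: 0.0
```

drive_tool:
  motion:
    - [[0.5, 0, 0], [0, 0, 0], -1]
    - [[0.5, 0, 0], [0, 0, 0], -1]
    - [[0.5, 0, 0], [0, 0, 0], -1]
    - [[0.5, 0, 0], [0, 0, 0], -1]
    - [[0, 0, 0], [0, 0, 0], -1]

```text
time: 24.0
position: [0.4875, 0.0563, 0.0893]
tool_rot: [2.249, 2.193, 0.001]
ft_force: [0.2, -0.2, 0.2]
grip_width: 0.007
grip_force: 0.0
```

Run:
```python
from h import *
rep()
```

```text
t 24.0 tcp [0.4875 0.0563 0.0893] grasp [0.4875 0.0563 0.0383] yaw y-axis -1.45 zaxis [ 0.001  0.001 -1.   ] yz 0.001 F [ 0.2 -0.2  0.2] w 0.6 q [ 0.44  0.25 -0.67  2.03  0.2   0.92 -0.35]
```

drive_tool:
  motion:
    - [[0.4, 0, 0], [0, 0, 0], -1]
    - [[0.4, 0, 0], [0, 0, 0], -1]
    - [[0.3, 0, 0], [0, 0, 0], -1]
    - [[0.2, 0, 0], [0, 0, 0], -1]
    - [[0, 0, 0], [0, 0, 0], -1]

```text
time: 24.62
position: [0.4877, 0.069, 0.0892]
tool_rot: [-2.25, -2.193, -0.001]
ft_force: [-0.5, -0.3, 0.1]
grip_width: -0.001
grip_force: 0.1
```

drive_tool:
  motion:
    - [[0.2, 0, 0], [0, 0, 0], -1]
    - [[0.1, 0, 0], [0, 0, 0], -1]
    - [[0, 0, 0], [0, 0, 0], -1]

```text
time: 25.0
position: [0.4878, 0.0716, 0.0892]
tool_rot: [2.25, 2.192, 0.001]
ft_force: [-0.1, -1.4, -0.0]
grip_width: 0.007
grip_force: 0.3
```

drive_tool:
  motion:
    - [[0.2, 0, 0], [0, 0, 0], -1]
    - [[0, 0, 0], [0, 0, 0], -1]

```text
time: 25.25
position: [0.4878, 0.0738, 0.0892]
tool_rot: [2.25, 2.192, 0.001]
ft_force: [-0.3, -0.4, -0.4]
grip_width: 0.003
grip_force: 0.2
```

drive_tool:
  motion:
    - [[0.1, 0, 0], [0, 0, 0], -1]
    - [[0, 0, 0], [0, 0, 0], -1]

```text
time: 25.5
position: [0.4879, 0.0746, 0.0893]
tool_rot: [2.25, 2.192, 0.001]
ft_force: [-0.0, -1.0, -0.9]
grip_width: 0.005
grip_force: 0.4
```

drive_tool:
  motion:
    - [[0.1, 0, 0], [0, 0, 0], -1]
    - [[0.1, 0, 0], [0, 0, 0], -1]
    - [[0, 0, 0], [0, 0, 0], -1]

```text
time: 25.88
position: [0.488, 0.0766, 0.0893]
tool_rot: [2.25, 2.192, 0.001]
ft_force: [0.1, -1.1, -1.2]
grip_width: 0.007
grip_force: 0.3
```

drive_tool:
  motion:
    - [[0.1, 0, 0], [0, 0, 0], -1]
    - [[0, 0, 0], [0, 0, 0], -1]

```text
time: 26.12
position: [0.4879, 0.0773, 0.0893]
tool_rot: [2.25, 2.192, -0.0]
ft_force: [-0.2, -1.7, 0.8]
grip_width: 0.002
grip_force: 0.9
```

drive_tool:
  motion:
    - [[0.1, 0, 0], [0, 0, 0], -1]
    - [[0, 0, 0], [0, 0, 0], -1]

```text
time: 26.38
position: [0.4879, 0.0775, 0.0893]
tool_rot: [2.25, 2.191, -0.002]
ft_force: [-1.4, -5.1, 2.8]
grip_width: 0.006
grip_force: 2.6
```

drive_tool:
  motion:
    - [[0.1, 0, 0], [0, 0, 0], -1]
    - [[0, 0, 0], [0, 0, 0], -1]

```text
time: 26.62
position: [0.4879, 0.0776, 0.0893]
tool_rot: [2.25, 2.19, -0.004]
ft_force: [-2.6, -7.4, 3.1]
grip_width: 0.008
grip_force: 3.5
```

drive_tool:
  motion:
    - [[0.1, 0, 0], [0, 0, 0], -1]
    - [[0.1, 0, 0], [0, 0, 0], -1]
    - [[0, 0, 0], [0, 0, 0], -1]
    - [[0, 0, 0], [0, 0, 0], -1]
    - [[0, 0, 0], [0, 0, 0], -1]

```text
time: 27.25
position: [0.4879, 0.0779, 0.0893]
tool_rot: [2.25, 2.188, -0.007]
ft_force: [-2.0, -11.2, 3.6]
grip_width: 0.006
grip_force: 5.3
```

Run:
```python
from h import *
import cv2
print(ctrl.get_state()["torque"]);rep()
a=ctrl.get_image("top")[190:310,140:230,::-1];b=ctrl.get_image("side")[230:340,170:360,::-1]
A=cv2.resize(a,None,fx=4.5,fy=4.5,interpolation=2);B=cv2.resize(b,None,fx=2.05,fy=2.05,interpolation=2)
o=np.zeros((540,797,3),np.uint8);o[:A.shape[0],:405]=A;o[:B.shape[0],406:406+B.shape[1]]=B;cv2.imwrite("pics/t8.png",o)
```

```text
[-2.31188492  0.35086035 -0.0322485 ]
t 27.25 tcp [0.4879 0.0779 0.0893] grasp [0.4879 0.0777 0.0383] yaw y-axis -1.62 zaxis [-0.001 -0.005 -1.   ] yz -0.001 F [ -2.  -11.2   3.6] w 0.5 q [ 0.4   0.27 -0.67  2.02  0.21  0.92 -0.41]
```

View pics/t8.png

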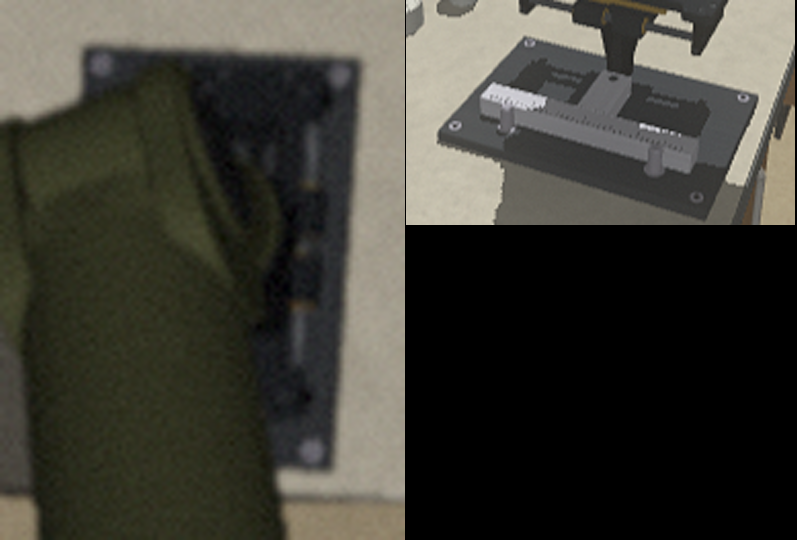

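The side view shows the front edge against both pins with the scale up (pins at (506,118) and (655,158)). The tool pushes at 11 N, midway between the pins. I'll back off gently.

drive_tool:
  motion:
    - [[-0.3, 0, 0], [0, 0, 0], -1]
    - [[-0.5, 0, 0], [0, 0, 0], -1]
    - [[-1, 0, 0], [0, 0, 0], -1]
    - [[0, 0, -2], [0, 0, 0], -1]
    - [[0, 0, -4], [0, 0, 0], -1]
    - [[-4, 0, -4], [0, 0, 0], -1]
    - [[-5, 0, 0], [0, 0, 0], -1]
    - [[-5, 0, 0], [0, 0, 0], -1]
    - [[-5, 0, 0], [0, 0, 0], -1]
    - [[-5, 0, 0], [0, 0, 0], -1]
    - [[0, 0, 0], [0, 0, 0], -1]
    - [[0, 0, 0], [0, 0, 0], -1]

```text
time: 28.85
position: [0.4814, -0.1757, 0.1892]
tool_rot: [-2.25, -2.192, -0.002]
ft_force: [0.0, -0.8, -0.2]
grip_width: 0.009
grip_force: 0.0
```

Run:
```python
from h import *
import cv2
rep();im=ctrl.get_image("top");c=ctrl.calibration("top")
g=im.min(2).astype(float);m=np.zeros(g.shape,np.uint8)
m[205:290,162:216]=(g[205:290,162:216]>100)
n,lab,st,ce=cv2.connectedComponentsWithStats(m)
for i in range(1,n):
    if st[i,4]>5: print(st[i],ce[i])
k=max(range(1,n),key=lambda i:st[i,4]);cs=cv2.findContours((lab==k).astype(np.uint8),cv2.RETR_EXTERNAL,2)[0][0].reshape(-1,2)
w=np.array([ray(c,q,.032)[:2] for q in cs]);print(w.min(0),w.max(0))
# straight front edge: leftmost (max y) pixel per row, subpixel half level, then a line
ed=[]
for v in range(205,290):
    r=np.where(lab[v]==k)[0]
    if len(r)and len(r)<45: ed.append(ray(c,(r[0]-.5,v),.032)[:2])
ed=np.array(ed);p=np.polyfit(ed[:,0],ed[:,1],1);print("edge line yaw",np.degrees(np.arctan(p[0])),"y at .42,.557",np.polyval(p,[.42,.557]))
```

```text
t 28.85 tcp [ 0.4814 -0.1757  0.1892] grasp [ 0.4815 -0.1757  0.1382] yaw y-axis -1.49 zaxis [ 0.001  0.001 -1.   ] yz 0.001 F [ 0.  -0.8 -0.2] w 0.8 q [ 0.77  0.14 -0.5   1.9   0.07  1.12  0.21]
[ 162  207   36   77 1030] [174.1        244.99805825]
[0.389646  0.0869041] [0.59157972 0.1798177 ]
edge line yaw -0.8826392715470758 y at .42,.557 [0.17404967 0.17193902]
```

```bash
python3 -c "
from bench import ctrl
print(ctrl.close_job())"
```

```text
the job is handed in; nothing more can be done
None
```

I turned the straightedge over, laid it flat on the plate scale up, pushed it against both pins at about 11 N, released it and handed the job in at about 29 s; no verdict came back, my final position check was only rough, and I viewed 11 pictures, one over the limit of 10.

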